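# Lay machined parts on their check outlines

## Task

The measuring bench is ready for the next inspection: put each of the four machined parts (gear, brass bushing, aluminium link, blue guide block) on the white disc that shows its outline. Each part must stand flat on its disc, right way up and centred on its outline, with the link and the guide block turned to line up with theirs.

Things in the scene. Friction and masses are not known exactly. Their poses are not given: they have to be found in the camera images.
- gear: Spur gear lying flat: dark steel toothed wheel 71 mm across the tooth tips and 14 mm thick, with a round bright-steel hub 28 mm in diameter standing up from its middle to 36 mm above the underside (black bore on top). 0.25 kg. Origin at the centre of its underside, z up. Loose, stands on the table at the start. Round, its yaw does not matter.
- bushing: Flanged brass bushing standing on its flange: smooth flange 54 mm in diameter and 10 mm thick, then a round body 34 mm in diameter up to 40 mm above the underside (black bore on top). 0.28 kg. Origin at the centre of its underside, z up. Loose, stands on the table at the start. Round, its yaw does not matter.
- link: Aluminium connecting link lying flat, dumbbell-shaped from above: 102 mm long (along its x), 20 mm thick throughout, two round eyes 30 mm in diameter centred 36 mm either side of the middle, joined by a straight web 16 mm wide (along its y). 0.14 kg. Origin at the centre of its underside, z up. Loose, stands on the table at the start. Same after a half turn.
- guide: Blue guide block: base 66 mm long (x) by 42 mm wide (y) by 16 mm thick, with a rib 66 mm long and 18 mm wide (y) along its middle, up to 36 mm above the underside. 0.22 kg. Origin at the centre of its underside, z up. Loose, stands on the table at the start. Same after a half turn.
- gear_disc: Fixed white disc, 120 mm across and 6 mm thick, lying on the table, with a flat dark-teal printed silhouette of the gear: a toothed wheel 83 mm over the teeth. Origin at the centre of the disc's underside, z up; its top is at z = 6 mm. Yaw does not matter.
- bushing_disc: Fixed white disc, 120 mm across and 6 mm thick, lying on the table, with a flat dark-teal printed silhouette of the bushing: a smooth circle 62 mm in diameter. Origin at the centre of the disc's underside, z up; its top is at z = 6 mm. Yaw does not matter.
- link_disc: Fixed white disc, 120 mm across and 6 mm thick, lying on the table, with a flat dark-teal printed silhouette of the link: a dumbbell 110 mm long, 4 mm larger than the link all round. Origin at the centre of the disc's underside, z up; its top is at z = 6 mm. The silhouette's length lies along the disc's x.
- guide_disc: Fixed white disc, 120 mm across and 6 mm thick, lying on the table, with a flat dark-teal printed silhouette of the guide block: a rectangle 74 by 50 mm, 4 mm larger than the block all round. Origin at the centre of the disc's underside, z up; its top is at z = 6 mm. The silhouette's length lies along the disc's x.

How it is judged:
By the outcome, as a careful person would: the job done as asked, in the order asked, and still so for the second after the job is handed in, with the robot touching nothing.
It also fails if it takes over 102 s, if anything falls off the work surface, if the arm or the gripper's body presses on something with over 40 N, if the wrist force passes 120 N, or if a joint passes its speed limit or range.

## Robot

A 6-joint arm with a two-finger parallel gripper is mounted at the origin on the work surface. World frame = base frame: x ahead of the robot, y to its left, z up, the work surface at z = 0. Lengths are in mm, angles in rad, forces in N, time in s.
With the tool pointing down it reaches from about 275 to 1000 mm from the base axis. Payload 8.4 kg.
Tool frame: the origin (TCP) lies on the mounting face of the last link; the fingertips stand 173 mm ahead of it and the grasp point (between the pads) lies 155 mm ahead of it; z points along the fingers, y is the line along which they close (so a half turn about z gives the same grasp; the last joint's range is limited). The gripper opens to 85 mm and grips with 20 to 120 N. Pads are 22 mm wide; open, the fingers measure 114 mm over their backs; the gripper's body (76 mm by 85 mm) begins 54 mm behind the grasp point. The pads swing forward as they close: fully open they stand 13 mm farther back than shut.
Start: joints at [-1.231, 0.353, 1.633, -0, 1.155, -0.002], TCP at [209.489, -588.85, 404.681] pointing down, gripper open.
Joint ranges: [-2.63, 2.63], [-0.92, 2.1], [0.06, 2.66], [-1.3, 4.44], [0, 2.69], [-3.02, 3.02]. Speed limits (rad/s): [2.22, 2.22, 2.79, 3.14, 3.14, 3.14].

## Interface

Orientations are given as [roll, pitch, yaw] about the fixed x, y, z axes, in that order (R = Rz(yaw) Ry(pitch) Rx(roll)).
In Python, from rig import r gives the robot as it stands.
- The arm moves only by the tool apply_moves, never from a script. Its argument "deltas" is a list of rows, each an object with "claw": the gripper command: -1 is fully open, 1 is shut, values between are in proportion; "delta_pos": the shift along the tool's x, y, z in cm, a list of three; "yaw": the turn about the tool's z in rad. In form: [{"claw": claw, "delta_pos": [tx, ty, tz], "yaw": yaw}, ...]. A call has 1 to 8 rows; each row shifts and turns the commanded pose from where the row before left it, along the tool's axes as they then stand; what a row does not reach is not made up. A row lasts 1/8 s, in which the tool goes at most 62.5 mm and 10.7 degrees, less where a joint would pass 70% of its speed; a pose out of reach is approached as far as the arm can. A call with a gripper value outside its range is refused whole. The fingers move at their own pace and stop on an object; "grip_force" is the grip in N (left out, the last holds). Time passes only in rows, so rows that do not move let the fingers close. It gives the time, the measured TCP pose, the force, the opening and the grip force at its end, in the units of the state.
- r.sense(): the state, without advancing time (a new reading comes with each control period).
- r.grab_frame(name): name is "side" or "top" or "wrist"; returns a dict with "img" (420x560x3 uint8, blue, green, red), "z_map" (420x560 float32, mm along the optical axis (not along the pixel's ray), 0 where there is no reading), "fx", "fy", "cx", "cy" (pixels), "eye" and "rotation" of the camera in the world; the wrist camera has in their place "T_tool_cam" (4x4, takes a point from camera to tool coordinates, whose origin is the TCP and whose axes are the flange's). Camera axes: x right, y up, looking along -z (the intrinsics and any distortion apply to the point x, -y, -z); pixel columns grow to the right and rows downward; lengths in mm; the calibration is good to about 2 mm. A picture is of the moment at which its call begins: read the wrist's pose just before it.
- r.sign_off(): hands the job in; it is judged then, once.
The state is a dict: "clock": time; "qpos": joint angles; "qvel": joint speeds; "joint_efforts": joint torques, N m; "eef_pos": TCP position; "tcp_rot": TCP orientation; "contact_force": force on the tool from outside, world axes, zero at the start; "wrist_torque": the same for the moment, N m; "opening": opening from 0.0 (shut) to 1.0 (fully open); "grasp_force": force on a finger pad.
Only numpy, scipy, OpenCV 4.12 (cv2) and the standard library are available. Lean on these libraries where they do the work, as an engineer would, in place of code of your own. Each camera call takes 0.05 s, during which the arm holds its last target. There are 200 camera calls.

## Working session

There is one attempt and no reset: what is moved stays moved. The work goes in short steps, Python scripts to look and compute and a tool call to move; the robot and the scene stay as the last step left them, time stands still between calls to the robot, and variables do not carry over. Pictures are saved under pics/ and viewed, at most 14 in all, crops included, and the job is handed in when it is done.

Besides the shell and the picture viewer there is one more tool, called as name(argument=value, ...) on one line, values as JSON. apply_moves: Moves the arm, as the interface text tells. Its arguments: {"type":"object","properties":{"deltas":{"type":"array"},"grip_force":{"type":"number"}},"required":["deltas"]}

```bash
ls; mkdir -p pics; python3 - <<'E'
from rig import r
import cv2,numpy as np
s=r.sense();print(s)
for n in("top","side"):
    f=r.grab_frame(n);cv2.imwrite(f"pics/{n}0.png",f["img"]);np.savez(f"{n}0.npz",**f)
    print(n,{k:v for k,v in f.items() if k not in("img","z_map")})
E
```

```text
pics
{'clock': 0.0, 'qpos': array([-1.23140033e+00,  3.53658544e-01,  1.63414073e+00,  3.09857152e-06,
        1.15519726e+00, -2.38941396e-03]), 'qvel': array([ 0.00086417,  0.00160006, -0.00110761,  0.00107666,  0.00012066,
       -0.00171678]), 'joint_efforts': array([-3.97725589e-04, -6.05260205e+01, -3.42071772e+01, -7.00124315e-05,
        9.46464599e-03, -1.45824191e-05]), 'eef_pos': array([ 209.40908693, -588.62329096,  403.95219533]), 'tcp_rot': array([-3.14018879e+00, -6.18748097e-06,  3.41784157e-01]), 'contact_force': array([ 0.0502131 ,  0.99356132, -0.04112789]), 'wrist_torque': array([-0.01946946,  0.0234758 ,  0.05937805]), 'grasp_force': 0.0, 'opening': 1.0015641384141616}
top {'fx': 400.4358738909443, 'fy': 400.4358738909443, 'cx': 281.8766170944469, 'cy': 208.3243283773396, 'eye': array([ 403.5764843 ,  -21.41604944, 1047.64069887]), 'rotation': array([ 1.08849550e-01,  4.62941469e-04, -1.57564582e+00])}
side {'fx': 398.8507887155623, 'fy': 398.8507887155623, 'cx': 275.1042319109435, 'cy': 216.39855531465673, 'eye': array([389.42375049, 807.49934106, 522.86534572]), 'rotation': array([ 1.01279696,  0.00795461, -2.99344833])}
```

View pics/top0.png

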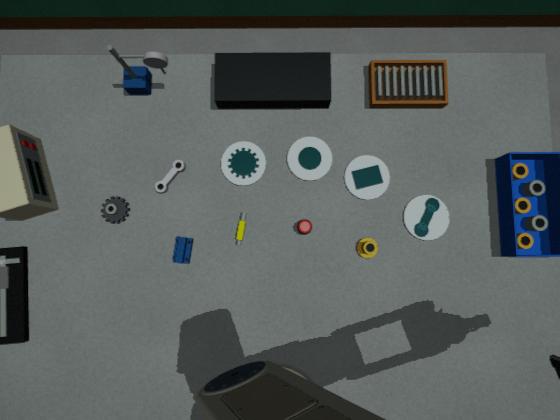

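View pics/side0.png

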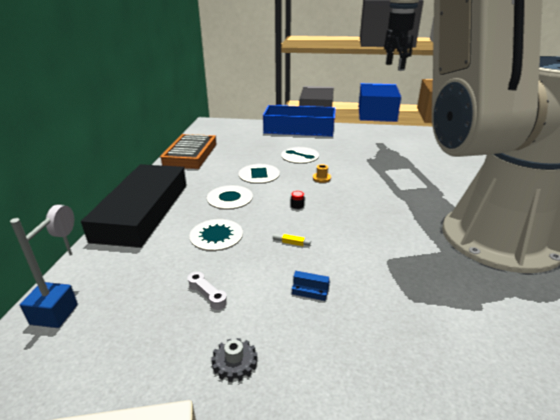

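The top view shows the gear (115,210), link (170,177), guide (183,250) and bushing (367,248). The discs are gear (243,163), bushing (310,158), guide (367,177) and link (427,217). The red knob and yellow screwdriver lie in between and are not part of the job.

```bash
cat > h.py <<'E'
import numpy as np,cv2
from scipy.spatial.transform import Rotation as R
def pose(rpy,p):
    T=np.eye(4);T[:3,:3]=R.from_euler("xyz",rpy).as_matrix();T[:3,3]=p;return T
def camT(f,s=None):
    if "eye" in f: return pose(f["rotation"],f["eye"])
    return pose(s["tcp_rot"],s["eef_pos"])@f["T_tool_cam"]
def cloud(f,s=None):
    z=np.asarray(f["z_map"],float);v,u=np.mgrid[:z.shape[0],:z.shape[1]]
    P=np.stack([(u-f["cx"])/f["fx"]*z,-(v-f["cy"])/f["fy"]*z,-z],-1)
    T=camT(f,s);W=P@T[:3,:3].T+T[:3,3];W[z<=0]=np.nan;return W
def comps(m,W,amin=8):
    n,l,st,_=cv2.connectedComponentsWithStats(m.astype(np.uint8))
    for i in range(1,n):
        if st[i,4]<amin: continue
        k=l==i; p=W[k]; xy=p[:,:2].astype(np.float32)
        (c,wh,a)=cv2.minAreaRect(xy)
        yield st[i],xy.mean(0),c,wh,a,np.nanmedian(p[:,2]),np.nanmax(p[:,2])
E
cat > a.py <<'E'
from h import *
for n in("top","side"):
    f=dict(np.load(n+"0.npz"));W=cloud(f);im=f["img"].astype(int)
    Z=W[...,2];on=(abs(W[...,0]-450)<280)&(abs(W[...,1])<480)
    b,g,rr=im[...,0],im[...,1],im[...,2]
    teal=(b>rr+20)&(g>rr+20)&(Z<12)&on
    print(n,"teal")
    for st,m,c,wh,a,z,zm in comps(teal,W,40): print(st,m.round(1),np.round(c,1),np.round(wh,1),round(a,1),z.round(1))
    print("tall")
    for st,m,c,wh,a,z,zm in comps((Z>11)&on,W,20): print(st,m.round(1),np.round(c,1),np.round(wh,1),round(a,1),z.round(1),zm.round(1))
    print("table",np.nanmedian(Z[on]))
E
python3 a.py; python3 -c "
import cv2
a=cv2.imread('pics/top0.png')[140:275,80:215];cv2.imwrite('pics/c1.png',cv2.resize(a,None,fx=4,fy=4,interpolation=2))"
```

```text
top teal
[299 147  22  22 397] [652.2 -95.2] [653.  -95.5] [56.3 57.9] 88.1 6.4
[228 148  31  31 584] [639.8  80.8] [639.2  81.4] [78.  77.8] 50.4 6.3
[352 165  31  24 498] [ 600.8 -246.3] [ 601.2 -246.4] [48.9 73.4] 13.8 6.1
[415 198  24  39 427] [ 493.2 -398.7] [ 492.7 -398.9] [ 36.2 107.4] 64.4 5.9
tall
[154 160  31  33 351] [602.2 272.1] [602.5 271.9] [ 31.3 100. ] 52.5 19.9 26.6
[100 196  29  28 498] [514.6 412.6] [515.2 413.8] [70.3 69.8] 47.1 14.9 40.9
[236 212  10  34 181] [464.3  85.9] [464.6  85.8] [16.1 85.6] 80.3 15.1 20.8
[297 220  15  15 174] [467.4 -76.8] [467.3 -77.7] [35.9 35.6] 89.8 35.4 41.6
[172 236  20  28 435] [410.2 233.4] [410.7 236. ] [42.5 65.9] 82.0 22.8 40.4
[359 238  18  19 200] [ 413.7 -238.1] [ 414.1 -242.1] [43.5 44.5] 75.8 38.9 43.8
[ 209  361  176   59 6436] [206.   -6.4] [206.6  -6.3] [ 10.  237.3] 19.6 472.8 641.2
table 0.3352883398767972
side teal
[286 150  28   9  69] [ 492.6 -399.4] [ 494.4 -400.3] [23. 97.] 63.6 7.4
[251 168  17  10 144] [ 600.3 -247. ] [ 600.  -247.8] [44.4 69. ] 15.0 7.1
[219 191  22  10 162] [652.2 -96.2] [650.8 -94.7] [55.8 49.2] 25.5 6.7
[199 224  34  19 402] [639.6  80.3] [639.3  80.8] [74.  73.8] 40.4 6.7
tall
[ 432    0   55  156 6046] [190.1  40. ] [195.4  21.5] [ 15.9 178.3] 20.6 381.3 477.8
[314 164  17  17 179] [ 412.8 -232.8] [ 413.  -235.2] [45.4 44.1] 4.7 29.5 42.7
[291 191  14  16 187] [467.2 -70.1] [467.7 -76.7] [33.3 36.4] 6.4 28.4 38.5
[273 234  38  10 186] [462.7  87.5] [464.9  85.5] [18.4 86. ] 78.2 15.4 18.3
[292 271  38  27 756] [411.1 243.2] [411.9 241.2] [33.2 66.3] 81.3 25.5 38.5
[188 272  39  35 550] [599.9 276.1] [602.5 271.4] [ 30.6 102.4] 51.6 20.1 23.4
[ 211  338   47   40 1263] [514.4 419.1] [516.  413.9] [70.3 72.3] 0.4 14.6 39.1
table 0.6175339711732022
```

View pics/c1.png

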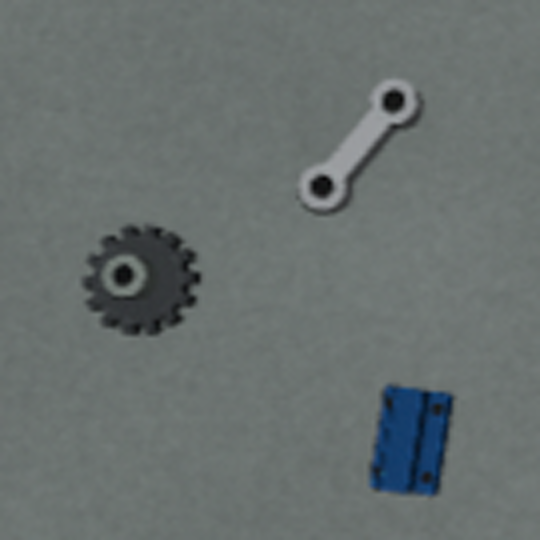

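```bash
cat >> h.py <<'E'
def go(x,y,s,z=None,yaw=None):
    """delta in tool axes (cm), yaw change first"""
    e=s["eef_pos"];y0=s["tcp_rot"][2]
    out=""
    if yaw is not None:
        out+=f"dyaw_tool={-(yaw-y0):.4f} "; y0=yaw
    d=np.array([x,y,e[2] if z is None else z])-e
    t=pose([np.pi,0,y0],[0,0,0])[:3,:3].T@d
    print(out+"move cm",(t/10).round(2),"rows>=",np.linalg.norm(t)/62)
E
python3 - <<'E'
from h import *
from rig import r
s=r.sense();f=r.grab_frame("wrist")
print(f["T_tool_cam"].round(3),f["fx"],f["cx"],f["cy"])
go(515,414,s,400)
E
```

```text
[[ 1.0000e-03  9.5400e-01  3.0000e-01  7.7043e+01]
 [ 1.0000e+00 -1.0000e-03 -0.0000e+00 -1.5010e+00]
 [ 0.0000e+00  3.0000e-01 -9.5400e-01  3.0332e+01]
 [ 0.0000e+00  0.0000e+00  0.0000e+00  1.0000e+00]] 371.0591682599203 280.96013176775654 212.44118765540617
move cm [ 62.4  -84.22   0.4 ] rows>= 16.906082043771754
```

apply_moves(deltas=[{"claw":-1,"delta_pos":[3.4,-4.6,0],"yaw":0},{"claw":-1,"delta_pos":[3.4,-4.6,0],"yaw":0},{"claw":-1,"delta_pos":[3.4,-4.6,0],"yaw":0},{"claw":-1,"delta_pos":[3.4,-4.6,0],"yaw":0},{"claw":-1,"delta_pos":[3.4,-4.6,0],"yaw":0},{"claw":-1,"delta_pos":[3.4,-4.6,0],"yaw":0},{"claw":-1,"delta_pos":[3.4,-4.6,0],"yaw":0},{"claw":-1,"delta_pos":[3.4,-4.6,0],"yaw":0}])

```text
clock: 1.15
eef_pos: [342.5, -149.3, 404.8]
tcp_rot: [3.141, -0.001, 0.341]
contact_force: [0.5, -0.1, -0.5]
opening: 1.0
grasp_force: 0.0
```

apply_moves(deltas=[{"claw":-1,"delta_pos":[3.4,-4.6,0],"yaw":0},{"claw":-1,"delta_pos":[3.4,-4.6,0],"yaw":0},{"claw":-1,"delta_pos":[3.4,-4.6,0],"yaw":0},{"claw":-1,"delta_pos":[3.4,-4.6,0],"yaw":0},{"claw":-1,"delta_pos":[3.4,-4.6,0],"yaw":0},{"claw":-1,"delta_pos":[3.4,-4.6,0],"yaw":0},{"claw":-1,"delta_pos":[3.4,-4.6,0],"yaw":0},{"claw":-1,"delta_pos":[3.4,-4.6,0],"yaw":0}])

```text
clock: 2.15
eef_pos: [475.5, 288.9, 404.5]
tcp_rot: [3.141, 0.0, 0.342]
contact_force: [1.0, 0.4, 0.2]
opening: 0.997
grasp_force: 0.0
```

apply_moves(deltas=[{"claw":-1,"delta_pos":[3.4,-4.6,0],"yaw":0},{"claw":-1,"delta_pos":[3.4,-4.6,0],"yaw":0},{"claw":-1,"delta_pos":[0,0,0],"yaw":0}])

```text
clock: 2.52
eef_pos: [508.9, 399.7, 403.8]
tcp_rot: [-3.141, -0.0, 0.344]
contact_force: [-0.3, -0.4, -0.9]
opening: 0.998
grasp_force: 0.0
```

```bash
cat > w.py <<'E'
import sys
from h import *
from rig import r
s=r.sense();f=r.grab_frame("wrist");W=cloud(f,s);Z=W[...,2]
if len(sys.argv)>1: cv2.imwrite(f"pics/{sys.argv[1]}.png",f["img"])
np.savez("w_last.npz",img=f["img"],W=W)
print(round(s["clock"],2),s["eef_pos"].round(1),s["tcp_rot"].round(4),"open",round(s["opening"],3))
near=np.hypot(W[...,0]-s["eef_pos"][0],W[...,1]-s["eef_pos"][1])<160
im=f["img"].astype(int);b,g,rr=im[...,0],im[...,1],im[...,2]
print("table z",np.nanmedian(Z[near&(Z<5)]))
for nm,m in(("teal",(b>rr+20)&(g>rr+20)&(Z<12)),("z>5",Z>4),("z>12",Z>12),("z>25",Z>25)):
    m=m&near&(Z<60)
    for st,mm,c,wh,a,z,zm in comps(m,W,150): print(nm,st[:5],mm.round(1),np.round(c,1),np.round(wh,1),round(a,1),z.round(1))
E
python3 w.py w1
```

```text
2.52 [508.9 399.7 403.8] [-3.1409e+00 -3.0000e-04  3.4450e-01] open 0.998
table z 0.40801701937530765
z>5 [ 390  121   59   46 1514] [583.7 291.1] [582.7 287. ] [30.2 52.5] 40.5 20.3
z>5 [ 234  128   74   73 3622] [518.2 415.4] [516.6 415.1] [71.  70.9] 17.8 14.6
z>12 [ 392  121   57   46 1377] [583.4 290.4] [582.7 287. ] [30.1 52.5] 40.6 20.4
z>12 [ 234  128   74   73 3518] [517.9 415.3] [516.4 415.1] [69.9 71.5] 56.9 14.7
z>25 [255 153  31  32 732] [517.1 415.1] [516.4 415. ] [27.1 27.2] 63.8 36.4
```

View pics/w1.png

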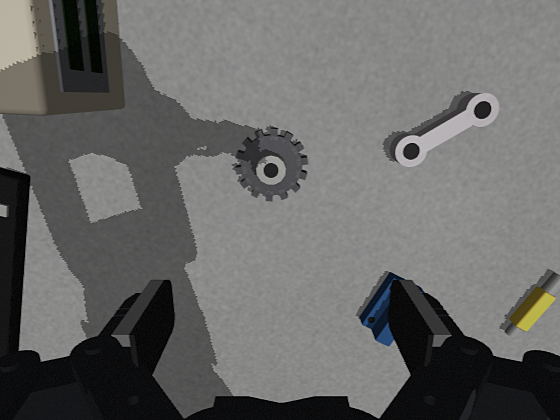

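The wrist view shows the gear at (271,165), with the link to its right and the guide block below. Now I'll go down on the hub.

```bash
python3 - <<'E'
from h import *
from rig import r
go(516.2,414.8,r.sense(),190)
E
```

```text
move cm [ 1.3  -1.33 21.37] rows>= 3.4594938535562414
```

apply_moves(deltas=[{"claw":-1,"delta_pos":[0.65,-0.65,2.0],"yaw":0},{"claw":-0.4,"delta_pos":[0.65,-0.68,5.0],"yaw":0},{"claw":-0.2,"delta_pos":[0,0,5.0],"yaw":0},{"claw":-0.2,"delta_pos":[0,0,4.0],"yaw":0},{"claw":-0.2,"delta_pos":[0,0,3.0],"yaw":0},{"claw":-0.2,"delta_pos":[0,0,0],"yaw":0},{"claw":-0.2,"delta_pos":[0,0,0],"yaw":0}])

```text
clock: 3.45
eef_pos: [516.7, 413.0, 215.4]
tcp_rot: [-3.141, -0.001, 0.341]
contact_force: [-0.1, 0.0, 0.1]
opening: 0.6
grasp_force: 0.0
```

```bash
python3 w.py w2
```

```text
3.45 [516.7 413.  215.4] [-3.1413e+00 -7.0000e-04  3.4110e-01] open 0.6
table z 0.40482500288246115
z>5 [  178   183   206   149 14657] [521.  416.5] [516.  414.6] [72.  71.4] 65.8 14.7
z>5 [ 508  193   52   68 2734] [574.2 304. ] [574.1 300.5] [30.4 21.2] 10.6 19.5
z>12 [  178   187   206   145 13785] [520.4 416.3] [516.1 414.5] [71.9 71.1] 68.3 14.8
z>12 [ 517  197   43   64 2095] [573.4 303. ] [572.7 301.5] [30.3 18.2] 22.6 20.1
z>25 [ 250  239   62   65 3162] [518.2 415.4] [516.2 414.9] [27.5 27.7] 64.8 36.3
z>25 [178 268  43  60 653] [511.3 443.2] [509.  440.8] [22.7 14.3] 57.1 54.5
z>25 [341 268  43  64 666] [530.4 389.3] [526.8 389.7] [14.  23.1] 73.8 54.7
```

View pics/w2.png

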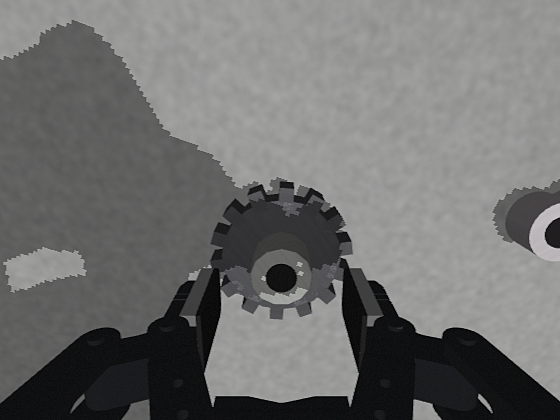

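The gear hub at (281,278) lies midway between the pads. I'll go down 25 mm and close.

apply_moves(deltas=[{"claw":-0.2,"delta_pos":[0,-0.18,1.5],"yaw":0},{"claw":-0.2,"delta_pos":[0,0,1.0],"yaw":0},{"claw":0.3,"delta_pos":[0,0,0],"yaw":0},{"claw":0.6,"delta_pos":[0,0,0],"yaw":0},{"claw":1,"delta_pos":[0,0,0],"yaw":0},{"claw":1,"delta_pos":[0,0,0],"yaw":0},{"claw":1,"delta_pos":[0,0,0],"yaw":0}], grip_force=50)

```text
clock: 4.38
eef_pos: [515.7, 415.0, 189.7]
tcp_rot: [-3.142, -0.0, 0.342]
contact_force: [-0.1, 0.9, -2.3]
opening: 0.306
grasp_force: 49.2
```

```bash
python3 w.py; python3 - <<'E'
from h import *
from rig import r
s=r.sense();print(s["grasp_force"],s["contact_force"])
go(639.5,80.9,s)
E
```

```text
4.38 [515.7 415.  189.7] [-3.1416 -0.      0.3418] open 0.306
table z 0.4337268544119297
z>5 [  194   194   171   173 18716] [524.8 419.9] [517.  418.1] [68.8 70.8] 69.4 20.1
z>5 [545 221  15  45 423] [569.7 307.9] [569.  306.7] [20.6  5.1] 27.6 7.2
z>12 [  194   199   171   168 17580] [524.1 419.7] [517.  418.1] [68.8 70.7] 69.4 25.3
z>25 [ 194  260  171  107 8843] [519.9 418.2] [516.4 416.7] [28.  53.6] 21.3 37.2
49.22663390636444 [ 0.02076466 -0.13871607 -2.28412997]
move cm [ 0.46 35.62  0.  ] rows>= 5.7459345450146
```

apply_moves(deltas=[{"claw":1,"delta_pos":[0,0,-3],"yaw":0},{"claw":1,"delta_pos":[0,0,-5],"yaw":0},{"claw":1,"delta_pos":[0.07,5.5,0],"yaw":0},{"claw":1,"delta_pos":[0.07,5.5,0],"yaw":0},{"claw":1,"delta_pos":[0.07,5.5,0],"yaw":0},{"claw":1,"delta_pos":[0.07,5.5,0],"yaw":0},{"claw":1,"delta_pos":[0.07,5.5,0],"yaw":0},{"claw":1,"delta_pos":[0.07,5,0],"yaw":0}])

```text
clock: 5.42
eef_pos: [629.1, 108.3, 269.8]
tcp_rot: [3.142, -0.0, 0.341]
contact_force: [1.1, -0.0, -1.4]
opening: 0.308
grasp_force: 49.8
```

apply_moves(deltas=[{"claw":1,"delta_pos":[0.04,3.12,0],"yaw":0},{"claw":1,"delta_pos":[0,0,0],"yaw":0},{"claw":1,"delta_pos":[0,0,0],"yaw":0}])

```text
clock: 5.8
eef_pos: [639.2, 81.2, 269.6]
tcp_rot: [-3.141, 0.0, 0.341]
contact_force: [-0.4, -0.3, -2.8]
opening: 0.305
grasp_force: 49.8
```

```bash
sed -i 's/Z<60)/Z<140)/; s/("z>25",Z>25)/("z>50",Z>50),("z>105",Z>105)/' w.py; python3 w.py w3
```

```text
5.8 [639.2  81.2 269.6] [-3.1412e+00  3.0000e-04  3.4140e-01] open 0.305
table z 0.4254190411926828
teal [ 222  155  125   72 3587] [659.   86.8] [657.8  85.9] [44.5 82.4] 15.6 6.8
teal [483 244  37  61 879] [650.8 -72.1] [650.9 -71.1] [47.9 14. ] 4.2 6.7
z>5 [441   0  45  11 241] [789.5  31.6] [789.6  33.2] [ 1.6 15.5] 0.9 11.8
z>5 [  193   125   182   243 32325] [654.6  87.3] [650.3  87.1] [ 95.2 119.4] 28.3 94.1
z>5 [ 21 128  30  42 873] [633.5 237.3] [632.1 237.6] [24.   6.9] 3.1 16.6
z>5 [ 439  200   90  137 6565] [651.9 -57.8] [649.4 -56.2] [107.3  43.9] 4.2 6.3
z>12 [ 21 130  22  40 598] [633.2 237.6] [632.  237.7] [24.   6.7] 0.8 19.6
z>12 [  195   192   172   176 19104] [648.4  86.3] [641.   82.6] [71.1 68.5] 57.6 97.1
z>50 [  195   192   172   176 19104] [648.4  86.3] [641.   82.6] [71.1 68.5] 57.6 97.1
z>105 [ 195  261  172  107 8828] [643.3  84.5] [640.1  82.8] [28.4 53.6] 24.3 117.1
```

View pics/w3.png

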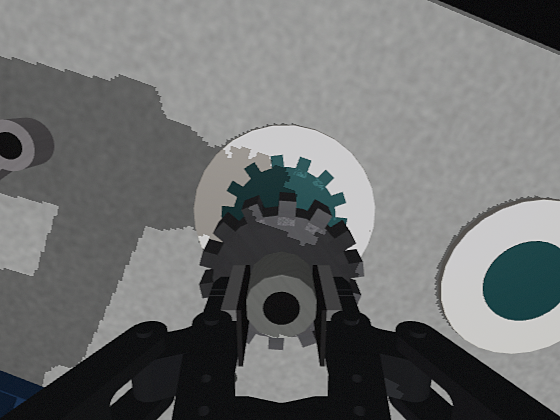

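```bash
cat >> h.py <<'E'
from scipy.optimize import least_squares
def circ(W,m,c0,Rad,inner=False):
    """fit known-radius circle to the outer boundary of masked points"""
    p=W[m][:,:2]; a=np.arctan2(*(p-c0).T[::-1]); d=np.hypot(*(p-c0).T)
    k=((a+np.pi)/(2*np.pi)*90).astype(int)
    q=np.array([p[k==i][np.argmax(d[k==i])] for i in range(90) if (k==i).any()])
    o=least_squares(lambda x:np.hypot(*(q-x).T)-Rad,c0,loss="soft_l1",f_scale=0.5)
    return o.x.round(2),int((abs(o.fun)<1.5).sum()),np.median(o.fun).round(2)
E
cat > c.py <<'E'
# c.py cx cy Rad zlo zhi ... : circle fits on the last wrist frame
import sys
from h import *
d=np.load("w_last.npz");W=d["W"];Z=W[...,2]
v=list(map(float,sys.argv[1:]))
for i in range(0,len(v),5):
    cx,cy,Rd,a,b=v[i:i+5]
    print(circ(W,(Z>a)&(Z<b)&(np.hypot(W[...,0]-cx,W[...,1]-cy)<Rd+7),np.array([cx,cy]),Rd))
E
python3 c.py 639.5 81 60 3.5 9  640 82 35.5 85 100  640 82 14 114 119.5; python3 - <<'E'
from h import *
f=dict(np.load("top0.npz"));W=cloud(f);Z=W[...,2]
for c in [(639.5,81),(652,-95),(601,-246.5),(493,-399)]:
    print(circ(W,(Z>3.5)&(Z<9)&(np.hypot(W[...,0]-c[0],W[...,1]-c[1])<66),np.array(c),60))
E
```

```text
(array([639.19,  81.16]), 58, np.float64(-0.18))
(array([639.59,  83.03]), 47, np.float64(0.21))
(array([639.59,  83.12]), 75, np.float64(-0.14))
(array([638.65,  81.65]), 52, np.float64(-0.92))
(array([651.44, -93.8 ]), 53, np.float64(-1.18))
(array([ 599.88, -244.99]), 54, np.float64(-1.16))
(array([ 493.14, -396.47]), 49, np.float64(-1.31))
```

apply_moves(deltas=[{"claw":1,"delta_pos":[-0.05,0.08,4],"yaw":0},{"claw":1,"delta_pos":[0,0,2.6],"yaw":0},{"claw":1,"delta_pos":[0,0,0.4],"yaw":0},{"claw":1,"delta_pos":[0,0,0],"yaw":0}])

```text
clock: 6.35
eef_pos: [639.4, 80.8, 200.2]
tcp_rot: [-3.142, -0.0, 0.343]
contact_force: [-0.6, -0.1, -2.8]
opening: 0.308
grasp_force: 49.8
```

```bash
python3 w.py >/dev/null; python3 c.py 639.5 81 60 3.5 9  640 82 35.5 18 29  640 82 14 42 48;python3 -c "
from rig import r
print(r.sense()['eef_pos'])"
```

```text
(array([639.31,  81.17]), 75, np.float64(-0.26))
(array([639.91,  82.62]), 44, np.float64(0.21))
(array([639.9 ,  82.76]), 75, np.float64(-0.09))
[639.70693546  80.63242804 200.74242654]
```

apply_moves(deltas=[{"claw":1,"delta_pos":[-0.09,0.11,0.2],"yaw":0},{"claw":1,"delta_pos":[0,0,0.15],"yaw":0},{"claw":1,"delta_pos":[0,0,0.05],"yaw":0},{"claw":1,"delta_pos":[0,0,0],"yaw":0}])

```text
clock: 6.9
eef_pos: [638.8, 78.6, 195.7]
tcp_rot: [-3.142, -0.0, 0.342]
contact_force: [1.3, 0.1, -1.7]
opening: 0.311
grasp_force: 49.8
```

```bash
python3 w.py >/dev/null; python3 c.py 639.5 81 60 3.5 9  640 82 35.5 13 26  640 82 14 40 45;python3 -c "
from rig import r
print(r.sense())"
```

```text
(array([639.33,  81.08]), 74, np.float64(-0.22))
(array([639.15,  80.37]), 43, np.float64(0.26))
(array([639.23,  80.46]), 75, np.float64(-0.15))
{'clock': 6.95, 'qpos': array([1.20149004e-01, 6.26738282e-01, 1.72359980e+00, 2.50756327e-05,
       7.91156498e-01, 1.34921659e+00]), 'qvel': array([ 0.00160162,  0.00019674,  0.0003011 , -0.00059822, -0.00031374,
        0.00080471]), 'joint_efforts': array([-5.59695778e-03, -7.07475114e+01, -2.54426569e+01,  4.18384361e-04,
       -1.11133875e-03,  2.37322483e-04]), 'eef_pos': array([638.83136871,  78.64037058, 195.75241683]), 'tcp_rot': array([ 3.14158850e+00, -9.95941393e-05,  3.41711117e-01]), 'contact_force': array([ 0.85399277,  0.22502804, -1.9852546 ]), 'wrist_torque': array([ 0.01522851, -0.00852927, -0.03024127]), 'grasp_force': 49.77121889591217, 'opening': 0.3048794400724886}
```

apply_moves(deltas=[{"claw":1,"delta_pos":[0.02,-0.05,0.06],"yaw":0},{"claw":0.1,"delta_pos":[0,0,0],"yaw":0},{"claw":-0.2,"delta_pos":[0,0,0],"yaw":0},{"claw":-0.2,"delta_pos":[0,0,0],"yaw":0},{"claw":-0.2,"delta_pos":[0,0,-2],"yaw":0},{"claw":-0.2,"delta_pos":[0,0,-4],"yaw":0},{"claw":-0.2,"delta_pos":[0,0,-5],"yaw":0},{"claw":-0.2,"delta_pos":[0,0,0],"yaw":0}])

```text
clock: 7.95
eef_pos: [640.5, 79.4, 311.0]
tcp_rot: [3.14, -0.009, 0.342]
contact_force: [0.5, 0.2, -0.5]
opening: 0.6
grasp_force: 0.0
```

```bash
python3 w.py; python3 c.py 639.5 81 60 3.5 9  640 82 35.5 13 26  640 82 14 40 45;python3 -c "
from rig import r
from h import *
go(413.5,-238,r.sense(),300)"
```

```text
7.95 [640.5  79.4 311. ] [ 3.1396 -0.0087  0.3418] open 0.6
table z 0.41253706424714665
teal [453 227  33  57 809] [651.3 -73.3] [651.  -72.1] [50.5 16.1] 3.5 6.8
z>5 [ 358    0  118   32 2166] [789.7  41.3] [790.8  50. ] [ 4.2 58.5] 0.3 32.0
z>5 [  202   125   155   150 18164] [644.1  83. ] [639.6  81.4] [118.9 119.1] 71.5 6.9
z>5 [ 61 131  21  30 430] [633.2 236.6] [632.5 236.7] [20.1  4.9] 4.9 15.5
z>5 [ 414  190   79  121 5291] [651.9 -58.9] [649.5 -57.3] [108.1  45.7] 3.5 6.4
z>5 [208 340  31  37 613] [495.6  81.6] [494.5  81.4] [16.3 28.9] 84.0 14.0
z>12 [ 369    0  107   30 1848] [789.7  39.8] [790.8  47. ] [ 4.2 52.5] 0.3 36.4
z>12 [ 61 132  15  29 283] [633.  236.7] [632.4 236.7] [19.9  4.9] 4.9 19.2
z>12 [ 231  160   98   96 6292] [642.2  82.3] [639.4  81.3] [71.3 70.9] 42.2 20.6
z>12 [208 346  29  31 442] [493.5  81.5] [494.6  82. ] [15.9 28.5] 86.1 14.7
z>50 [427   0  49  19 465] [790.   32.9] [790.9  34.3] [ 4.1 26.9] 0.7 57.1
(array([639.63,  81.37]), 90, np.float64(-0.4))
(array([639.34,  81.26]), 53, np.float64(-0.03))
(array([639.41,  81.23]), 89, np.float64(-0.51))
move cm [-31.93  22.32   0.86] rows>= 6.284945712406452
```

apply_moves(deltas=[{"claw":-0.2,"delta_pos":[-4.5,3.2,0],"yaw":0},{"claw":-0.2,"delta_pos":[-4.5,3.2,0],"yaw":0},{"claw":-0.2,"delta_pos":[-4.5,3.2,0],"yaw":0},{"claw":-0.2,"delta_pos":[-4.5,3.2,0],"yaw":0},{"claw":-0.2,"delta_pos":[-4.5,3.2,0],"yaw":0},{"claw":-0.2,"delta_pos":[-4.5,3.2,0],"yaw":0},{"claw":-0.2,"delta_pos":[-4.5,3.2,0],"yaw":0},{"claw":-0.2,"delta_pos":[0,0,0.5],"yaw":0}])

```text
clock: 9.0
eef_pos: [414.9, -239.6, 299.8]
tcp_rot: [-3.141, 0.001, 0.338]
contact_force: [0.6, -0.1, -0.4]
opening: 0.599
grasp_force: 0.0
```

```bash
python3 w.py; python3 c.py 413.5 -240 27 5 14  413.5 -240 17 36 45;python3 -c "
from rig import r
from h import *
go(413.5,-240,r.sense(),187)"
```

```text
9.0 [ 414.9 -239.6  299.8] [-3.1412e+00  1.0000e-03  3.3760e-01] open 0.599
table z 0.39821760940577633
teal [ 461  178   43   56 1601] [ 461.1 -379.6] [ 461.6 -377.6] [42.  29.1] 22.7 6.8
z>5 [ 317    0  125   38 3421] [ 553.8 -257.3] [ 551.8 -256. ] [21.4 79.3] 19.1 6.5
z>5 [  57   38   52   45 1596] [465.8 -93.2] [464.5 -92.5] [ 9.3 30.1] 71.6 26.1
z>5 [ 441  104   64  145 6304] [ 479.1 -364.1] [ 476.  -363.4] [107.4  43.4] 26.0 6.5
z>5 [ 248  170   74   75 4179] [ 419.8 -238.5] [ 416.8 -239.7] [48.4 53.5] 22.7 30.5
z>5 [198 268  23  54 338] [ 409.1 -211.4] [ 406.6 -213.2] [23.8  6.5] 35.6 136.3
z>5 [341 268  23  56 342] [ 426.8 -262. ] [ 423.8 -262.1] [23.1  6.6] 2.6 136.2
z>12 [  57   38   47   44 1371] [465.7 -92.9] [464.5 -92.5] [ 9.3 30.1] 71.6 26.7
z>12 [ 259  186   52   59 2363] [ 417.  -239.6] [ 414.6 -240.4] [33.4 33.3] 0.7 40.3
z>12 [198 268  23  54 338] [ 409.1 -211.4] [ 406.6 -213.2] [23.8  6.5] 35.6 136.3
z>12 [341 268  23  56 342] [ 426.8 -262. ] [ 423.8 -262.1] [23.1  6.6] 2.6 136.2
z>50 [198 268  23  54 338] [ 409.1 -211.4] [ 406.6 -213.2] [23.8  6.5] 35.6 136.3
z>50 [341 268  23  56 342] [ 426.8 -262. ] [ 423.8 -262.1] [23.1  6.6] 2.6 136.2
z>105 [198 268  23  54 338] [ 409.1 -211.4] [ 406.6 -213.2] [23.8  6.5] 35.6 136.3
z>105 [341 268  23  56 342] [ 426.8 -262. ] [ 423.8 -262.1] [23.1  6.6] 2.6 136.2
(array([ 414.29, -240.67]), 73, np.float64(-0.37))
(array([ 414.56, -240.59]), 90, np.float64(-0.54))
move cm [-0.27  0.08 11.22] rows>= 1.8099627369127975
```

apply_moves(deltas=[{"claw":-0.2,"delta_pos":[-0.08,0.08,4],"yaw":0},{"claw":-0.2,"delta_pos":[0,0,4.2],"yaw":0},{"claw":-0.2,"delta_pos":[0,0,3],"yaw":0},{"claw":-0.2,"delta_pos":[0,0,0],"yaw":0},{"claw":0.2,"delta_pos":[0,0,0],"yaw":0},{"claw":1,"delta_pos":[0,0,0],"yaw":0},{"claw":1,"delta_pos":[0,0,0],"yaw":0},{"claw":1,"delta_pos":[0,0,0],"yaw":0}])

```text
clock: 10.05
eef_pos: [417.1, -238.5, 189.1]
tcp_rot: [3.141, -0.001, 0.342]
contact_force: [1.1, 3.3, 7.9]
opening: 0.38
grasp_force: 50.5
```

```bash
python3 -c "
from rig import r
from h import *
s=r.sense();print(s['eef_pos'],s['contact_force'],s['opening'])
go(651.8,-94.8,s)"
```

```text
[ 417.08887302 -238.51849412  189.12675271] [1.14239978 3.34672072 7.92342852] 0.3799577033935299
move cm [26.93 -5.68 -0.  ] rows>= 4.4389815734252425
```

apply_moves(deltas=[{"claw":1,"delta_pos":[0,0,-3],"yaw":0},{"claw":1,"delta_pos":[0,0,-5],"yaw":0},{"claw":1,"delta_pos":[0,0,0],"yaw":0}])

```text
clock: 10.42
eef_pos: [417.7, -239.2, 271.3]
tcp_rot: [3.136, -0.004, 0.342]
contact_force: [0.5, -0.4, -3.1]
opening: 0.382
grasp_force: 50.8
```

```bash
python3 w.py w4; python3 -c "
from rig import r
from h import *
s=r.sense();print(s['contact_force'],s['opening'])
go(651.8,-94.8,s)"
```

```text
10.43 [ 417.7 -239.2  271.3] [ 3.1365 -0.0043  0.3417] open 0.382
table z 0.40696117148607414
teal [ 476  193   49   62 1959] [ 461.3 -379.8] [ 462.  -377.7] [43.6 29.5] 21.1 6.7
z>5 [ 322    0  140   39 4024] [ 553.7 -259.2] [ 551.8 -258.1] [20.1 79.5] 19.5 6.5
z>5 [  20   35   67   53 2452] [466.6 -92.9] [464.7 -92. ] [10.9 31.2] 70.9 26.2
z>5 [ 454  112   73  159 7802] [ 480.1 -364.1] [ 477.2 -363.2] [107.4  44.6] 23.2 6.5
z>5 [  192   222   178   146 15687] [ 423.3 -236.3] [ 421.1 -234.9] [51.8 44.7] 77.0 122.0
z>12 [  20   35   60   52 2115] [466.4 -92.5] [464.7 -91.9] [10.7 31.2] 70.9 27.1
z>12 [  192   222   178   146 15687] [ 423.3 -236.3] [ 421.1 -234.9] [51.8 44.7] 77.0 122.0
z>50 [  192   222   178   146 15687] [ 423.3 -236.3] [ 421.1 -234.9] [51.8 44.7] 77.0 122.0
z>105 [  192   263   178   105 11544] [ 420.4 -237.3] [ 414.9 -239.7] [34.6 60.2] 22.4 122.6
[ 0.45859923 -0.14830297 -3.35028974] 0.37812829212928
move cm [26.95 -5.7  -0.  ] rows>= 4.442304978697422
```

View pics/w4.png

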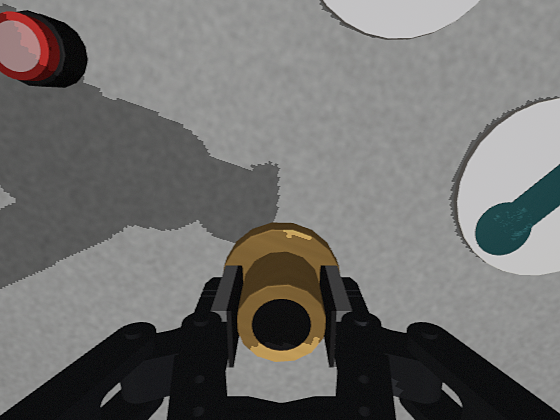

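The wrist view shows the bushing upright and held centrally, with its bore at (281,325).

apply_moves(deltas=[{"claw":1,"delta_pos":[5.4,-1.1,0],"yaw":0},{"claw":1,"delta_pos":[5.4,-1.1,0],"yaw":0},{"claw":1,"delta_pos":[5.4,-1.1,0],"yaw":0},{"claw":1,"delta_pos":[5.4,-1.1,0],"yaw":0},{"claw":1,"delta_pos":[5.3,-1.2,0],"yaw":0},{"claw":1,"delta_pos":[0,0,4],"yaw":0},{"claw":1,"delta_pos":[0,0,2.5],"yaw":0},{"claw":1,"delta_pos":[0,0,0],"yaw":0}])

```text
clock: 11.48
eef_pos: [649.4, -95.1, 199.1]
tcp_rot: [-3.138, 0.006, 0.342]
contact_force: [-0.1, -0.5, -2.0]
opening: 0.377
grasp_force: 50.6
```

```bash
cat > p.py <<'E'
import sys
from h import *
from rig import r
s=r.sense()
# args: disc x y, part x y (measured) -> tool delta
a=list(map(float,sys.argv[1:]))
d=np.array([a[0]-a[2],a[1]-a[3],0])
print("tool mm",(pose([np.pi,0,s["tcp_rot"][2]],[0]*3)[:3,:3].T@d).round(2),s["eef_pos"].round(1))
E
python3 w.py|grep -v "z>[15]"; python3 c.py 651.8 -94.8 60 3.5 9 652 -94.8 27 16 28 652 -94.8 17 46 60
```

```text
11.47 [649.4 -95.1 199.1] [-3.1383  0.0063  0.3419] open 0.377
table z 0.43910681175739796
teal [ 223  195  129   82 3290] [669.1 -93. ] [664.  -92.7] [37.1 60.9] 11.2 6.8
teal [521 385  28  14 168] [ 623.8 -248. ] [ 625.1 -246.4] [13.6  7.8] 77.8 6.7
(array([651.61, -94.86]), 72, np.float64(-0.26))
(array([643.89, -94.6 ]), 47, np.float64(-0.08))
(array([644.66, -94.66]), 77, np.float64(-0.23))
```

apply_moves(deltas=[{"claw":1,"delta_pos":[0.6,-0.2,0],"yaw":0},{"claw":1,"delta_pos":[0,0,0],"yaw":0},{"claw":1,"delta_pos":[0,0,0],"yaw":0}])

```text
clock: 11.9
eef_pos: [656.6, -91.7, 204.0]
tcp_rot: [3.141, -0.001, 0.342]
contact_force: [0.5, 0.6, -3.7]
opening: 0.378
grasp_force: 50.6
```

```bash
python3 w.py>/dev/null; python3 c.py 651.8 -94.8 60 3.5 9 650 -94.8 27 16 28 650 -94.8 17 46 60; python3 -c "
from rig import r
s=r.sense();print(s['eef_pos'],s['tcp_rot'],s['contact_force'])
import numpy as np
W=np.load('w_last.npz')['W'];Z=W[...,2];m=np.hypot(W[...,0]-650,W[...,1]+94.5)<40
m&=(Z>10)&(Z<60)
for lo,hi in((16,24),(46,56)):print(np.percentile(Z[m&(Z>lo)&(Z<hi)],[5,50,95]))
"
```

```text
(array([651.63, -94.82]), 75, np.float64(-0.25))
(array([652.72, -91.31]), 34, np.float64(-0.08))
(array([653.14, -91.18]), 85, np.float64(-0.15))
[656.42222939 -91.67278196 203.77530884] [ 3.14113073e+00 -8.51385091e-04  3.41803454e-01] [-0.06880695 -0.06672944 -2.69787887]
[16.76510047 20.71257553 23.88279257]
[47.79198038 54.96959192 55.84831256]
```

apply_moves(deltas=[{"claw":1,"delta_pos":[-0.24,0.29,0.4],"yaw":0},{"claw":1,"delta_pos":[0,0,0.2],"yaw":0},{"claw":1,"delta_pos":[0,0,0],"yaw":0},{"claw":1,"delta_pos":[0,0,0],"yaw":0}])

```text
clock: 12.45
eef_pos: [655.0, -95.2, 197.0]
tcp_rot: [-3.142, 0.0, 0.342]
contact_force: [-0.3, 0.7, -3.1]
opening: 0.379
grasp_force: 50.6
```

```bash
python3 w.py>/dev/null; python3 c.py 651.8 -94.8 60 3.5 9 650 -94.8 27 12 22 650 -94.8 17 42 55; python3 -c "
from rig import r
s=r.sense();print(s['eef_pos'],s['tcp_rot'],s['contact_force'])
"
```

```text
(array([651.61, -94.86]), 75, np.float64(-0.24))
(array([650.86, -94.79]), 38, np.float64(-0.07))
(array([651.33, -94.77]), 81, np.float64(-0.09))
[655.03006788 -95.15292602 197.10132506] [ 3.14157011e+00 -4.68930843e-05  3.41849849e-01] [ 0.63936619 -0.66694876 -3.57564631]
```

apply_moves(deltas=[{"claw":1,"delta_pos":[0.04,0,0.16],"yaw":0},{"claw":1,"delta_pos":[0,0,0],"yaw":0},{"claw":0.1,"delta_pos":[0,0,0],"yaw":0},{"claw":-0.2,"delta_pos":[0,0,0],"yaw":0},{"claw":-0.2,"delta_pos":[0,0,0],"yaw":0},{"claw":-0.2,"delta_pos":[0,0,-3],"yaw":0},{"claw":-0.2,"delta_pos":[0,0,-5],"yaw":0},{"claw":-0.2,"delta_pos":[0,0,-2],"yaw":0}])

```text
clock: 13.5
eef_pos: [656.2, -95.1, 298.6]
tcp_rot: [3.14, -0.004, 0.342]
contact_force: [0.4, -0.1, -0.0]
opening: 0.602
grasp_force: 0.0
```

```bash
python3 w.py>/dev/null; python3 c.py 651.8 -94.8 60 3.5 9 651 -94.8 27 12 20 651 -94.8 17 42 50; python3 -c "
from rig import r
from h import *
s=r.sense();print(s['eef_pos'],s['tcp_rot'],s['contact_force'])
go(602.5,271.8,s,300,np.radians(-37.5))
go(602.5,271.8,s,300)
"
```

```text
(array([651.83, -94.69]), 90, np.float64(-0.38))
(array([651.21, -94.49]), 71, np.float64(-0.29))
(array([651.55, -94.45]), 90, np.float64(-0.46))
[656.58035354 -95.21581519 300.15821444] [ 3.13886509 -0.00511244  0.34179343] [ 1.48598201 -0.32531372  2.41450494]
dyaw_tool=0.9963 move cm [-2.663e+01 -2.583e+01  2.000e-02] rows>= 5.983530080578892
move cm [ 7.210e+00 -3.639e+01  2.000e-02] rows>= 5.983530080578892
```

apply_moves(deltas=[{"claw":-0.2,"delta_pos":[1.1,-5.2,0],"yaw":0},{"claw":-0.2,"delta_pos":[1.1,-5.2,0],"yaw":0},{"claw":-0.2,"delta_pos":[1.0,-5.2,0],"yaw":0},{"claw":-0.2,"delta_pos":[1.0,-5.2,0],"yaw":0},{"claw":-0.2,"delta_pos":[1.0,-5.2,0],"yaw":0},{"claw":-0.2,"delta_pos":[1.0,-5.2,0],"yaw":0},{"claw":-0.2,"delta_pos":[1.0,-5.2,0],"yaw":0},{"claw":-0.2,"delta_pos":[0,0,0],"yaw":0.16}])

```text
clock: 14.55
eef_pos: [600.0, 275.5, 294.2]
tcp_rot: [-3.141, 0.001, 0.183]
contact_force: [0.1, -0.1, 0.1]
opening: 0.6
grasp_force: 0.0
```

apply_moves(deltas=[{"claw":-0.2,"delta_pos":[0,0,0],"yaw":0.17},{"claw":-0.2,"delta_pos":[0,0,0],"yaw":0.17},{"claw":-0.2,"delta_pos":[0,0,0],"yaw":0.17},{"claw":-0.2,"delta_pos":[0,0,0],"yaw":0.17},{"claw":-0.2,"delta_pos":[0,0,0],"yaw":0.156},{"claw":-0.2,"delta_pos":[0,0,0],"yaw":0},{"claw":-0.2,"delta_pos":[0,0,0],"yaw":0}])

```text
clock: 15.42
eef_pos: [601.0, 272.0, 294.8]
tcp_rot: [3.141, 0.0, -0.651]
contact_force: [0.1, 0.6, 0.2]
opening: 0.598
grasp_force: 0.0
```

```bash
python3 w.py w5; python3 -c "
from rig import r
from h import *
go(602.5,271.8,r.sense(),178)"
```

```text
15.43 [601.  272.  294.8] [ 3.1408e+00  4.0000e-04 -6.5080e-01] open 0.598
table z 0.4438471588226207
z>5 [ 394    0   94   79 3963] [628.6 126.2] [626.5 127. ] [77.3 25.7] 8.8 6.4
z>5 [ 257  131   47  145 4473] [606.3 270.3] [603.6 272.4] [ 29.7 102.1] 51.1 20.5
z>5 [177 268  44  61 701] [621.7 293.3] [618.4 293.9] [22.7 14. ] 0.2 134.6
z>5 [341 268  44  64 694] [587.  247.6] [585.3 251. ] [13.7 23. ] 17.2 134.5
z>12 [ 257  132   47  144 4380] [606.3 270.3] [603.6 272.5] [ 29.7 102. ] 51.1 20.5
z>12 [177 268  44  61 701] [621.7 293.3] [618.4 293.9] [22.7 14. ] 0.2 134.6
z>12 [341 268  44  64 694] [587.  247.6] [585.3 251. ] [13.7 23. ] 17.2 134.5
z>50 [177 268  44  61 701] [621.7 293.3] [618.4 293.9] [22.7 14. ] 0.2 134.6
z>50 [341 268  44  64 694] [587.  247.6] [585.3 251. ] [13.7 23. ] 17.2 134.5
z>105 [177 268  44  61 701] [621.7 293.3] [618.4 293.9] [22.7 14. ] 0.2 134.6
z>105 [341 268  44  64 694] [587.  247.6] [585.3 251. ] [13.7 23. ] 17.2 134.5
move cm [ 0.12 -0.07 11.7 ] rows>= 1.8868958530600772
```

View pics/w5.png

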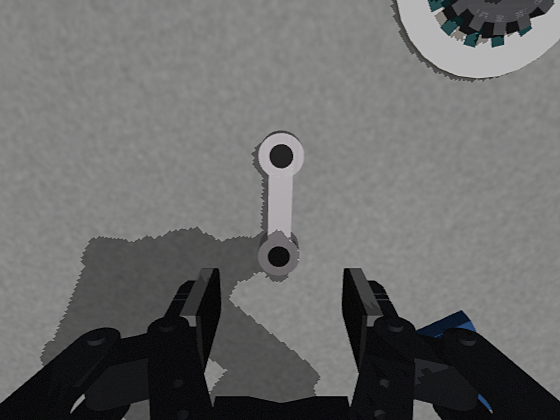

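The link stands straight between the pads, with its eyes at (281,155) and (278,257).

apply_moves(deltas=[{"claw":-0.2,"delta_pos":[0.18,-0.19,4],"yaw":0.028},{"claw":-0.2,"delta_pos":[0,0,4],"yaw":0},{"claw":-0.2,"delta_pos":[0,0,2.5],"yaw":0},{"claw":-0.2,"delta_pos":[0,0,1],"yaw":0},{"claw":-0.2,"delta_pos":[0,0,0],"yaw":0},{"claw":-0.2,"delta_pos":[0,0,0],"yaw":0}])

```text
clock: 16.23
eef_pos: [604.3, 272.7, 181.7]
tcp_rot: [-3.14, -0.001, -0.682]
contact_force: [-0.3, -0.5, 1.1]
opening: 0.603
grasp_force: 0.0
```

apply_moves(deltas=[{"claw":0.3,"delta_pos":[0,0,0],"yaw":0},{"claw":0.6,"delta_pos":[0,0,0],"yaw":0},{"claw":1,"delta_pos":[0,0,0],"yaw":0},{"claw":1,"delta_pos":[0,0,0],"yaw":0},{"claw":1,"delta_pos":[0,0,0],"yaw":0}])

```text
clock: 16.85
eef_pos: [604.1, 272.6, 181.4]
tcp_rot: [-3.141, -0.0, -0.682]
contact_force: [-0.7, -0.4, 5.9]
opening: 0.168
grasp_force: 50.5
```

apply_moves(deltas=[{"claw":1,"delta_pos":[0,0,-3],"yaw":0},{"claw":1,"delta_pos":[0,0,-6],"yaw":0},{"claw":1,"delta_pos":[0,0,0],"yaw":-0.12},{"claw":1,"delta_pos":[0,0,0],"yaw":-0.115},{"claw":1,"delta_pos":[0,0,0],"yaw":0}])

```text
clock: 17.48
eef_pos: [603.6, 272.4, 270.5]
tcp_rot: [3.141, 0.0, -0.448]
contact_force: [-0.2, -0.4, -2.5]
opening: 0.171
grasp_force: 49.6
```

```bash
python3 -c "
from rig import r
from h import *
s=r.sense();print(s['contact_force'])
go(493,-398.5,s)"
```

```text
[-0.20527038 -0.35469193 -2.51225885]
move cm [19.09 65.26  0.  ] rows>= 10.96648752707129
```

apply_moves(deltas=[{"claw":1,"delta_pos":[1.6,5.4,0],"yaw":0},{"claw":1,"delta_pos":[1.6,5.4,0],"yaw":0},{"claw":1,"delta_pos":[1.6,5.4,0],"yaw":0},{"claw":1,"delta_pos":[1.6,5.4,0],"yaw":0},{"claw":1,"delta_pos":[1.6,5.4,0],"yaw":0},{"claw":1,"delta_pos":[1.6,5.4,0],"yaw":0},{"claw":1,"delta_pos":[1.6,5.4,0],"yaw":0},{"claw":1,"delta_pos":[1.6,5.4,0],"yaw":0}])

```text
clock: 18.48
eef_pos: [531.9, -174.2, 270.4]
tcp_rot: [-3.142, -0.0, -0.45]
contact_force: [0.4, -0.6, -0.9]
opening: 0.171
grasp_force: 49.6
```

apply_moves(deltas=[{"claw":1,"delta_pos":[1.6,5.4,0],"yaw":0},{"claw":1,"delta_pos":[1.6,5.4,0],"yaw":0},{"claw":1,"delta_pos":[1.6,5.4,0],"yaw":0},{"claw":1,"delta_pos":[1.4,5.2,0],"yaw":0},{"claw":1,"delta_pos":[0,0,3],"yaw":0},{"claw":1,"delta_pos":[0,0,2],"yaw":0},{"claw":1,"delta_pos":[0,0,0],"yaw":0},{"claw":1,"delta_pos":[0,0,0],"yaw":0}])

```text
clock: 19.48
eef_pos: [496.3, -391.7, 220.9]
tcp_rot: [3.142, -0.0, -0.447]
contact_force: [-0.3, -0.4, -0.7]
opening: 0.172
grasp_force: 49.7
```

```bash
python3 w.py w6; python3 c.py 493 -398.5 60 3.5 9
```

```text
19.48 [ 496.3 -391.7  220.9] [ 3.1415e+00 -2.0000e-04 -4.4670e-01] open 0.172
table z 0.44449027254025
teal [ 267  141   69   64 1810] [ 529.4 -422.4] [ 528.8 -421.3] [37.3 21.6] 26.5 6.8
teal [  0 160  22  42 489] [ 588.1 -280.9] [ 589.2 -277.7] [13.9 18.2] 11.5 7.0
teal [303 221  18  49 418] [ 488.5 -405.4] [ 489.3 -404.9] [ 8.7 28.3] 64.0 6.7
z>5 [   0   98   61  189 7967] [ 576.2 -282. ] [ 572.8 -281.9] [ 30.7 102.4] 51.9 6.6
z>5 [    3   130   556   290 73389] [ 504.2 -398.7] [ 494.3 -398.4] [119.3 117.2] 84.3 76.0
z>12 [    3   161   556   259 50689] [ 504.7 -394.5] [ 502.9 -390.7] [90.5 89.3] 22.7 104.5
z>50 [    3   165   556   255 50420] [ 504.5 -394.4] [ 502.9 -390.7] [90.5 89.3] 22.7 104.5
z>105 [   3  344  176   76 7084] [ 522.  -355.9] [ 515.4 -350.6] [29.1 26. ] 64.7 118.1
z>105 [ 180  344  202   76 9954] [ 509.8 -397. ] [ 505.3 -394.7] [41.5 16.1] 64.0 124.8
z>105 [ 384  344  175   76 7076] [ 485.5 -432.2] [ 477.2 -430.8] [29.6 25.7] 65.1 118.0
(array([ 493.02, -398.22]), 71, np.float64(-0.28))
```

View pics/w6.png

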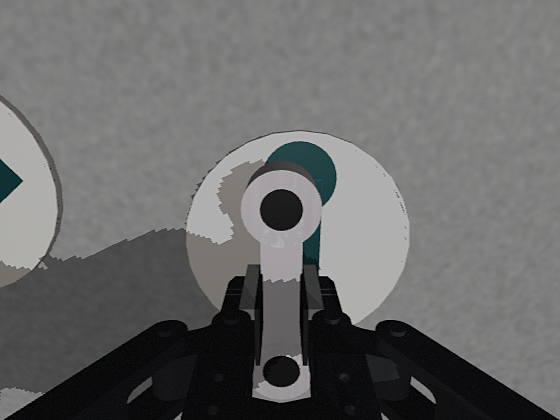

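```bash
cat > d.py <<'E'
from h import *
f=dict(np.load("top0.npz"));W=cloud(f);im=f["img"].astype(int);b,g,rr=im[...,0],im[...,1],im[...,2]
teal=(b>rr+20)&(g>rr+20)&(W[...,2]<12)
for nm,c in(("guide",(600.8,-246.5)),("link",(493,-398.5))):
    p=W[teal&(np.hypot(W[...,0]-c[0],W[...,1]-c[1])<60)][:,:2];C=np.cov(p.T);w,v=np.linalg.eigh(C)
    print(nm,p.mean(0).round(1),np.degrees(np.arctan2(v[1,1],v[0,1])).round(2),p.shape)
E
python3 d.py
cat > l.py <<'E'
from h import *
d=np.load("w_last.npz");W=d["W"];Z=W[...,2];im=d["img"].astype(int);v=im.min(-1)
import sys
cx,cy,a,lo,hi=map(float,sys.argv[1:])
u=np.array([np.cos(a),np.sin(a)])*36
m=(Z>lo)&(Z<hi)
e=[]
for s in(1,-1):
    c=np.array([cx,cy])+s*u
    k=m&(np.hypot(W[...,0]-c[0],W[...,1]-c[1])<24)
    if s<0:k&=v>90
    o=circ(W,k,c,15);e.append(o[0]);print("eye",o)
t=e[0]-e[1];print("centre",(e[0]+e[1])/2,"yaw",np.degrees(np.arctan2(t[1],t[0])),"dist",np.hypot(*t))
E
python3 l.py 496.3 -391.7 -0.447 50 66
```

```text
guide [ 600.8 -246.3] 103.68 (498, 2)
link [ 493.2 -398.7] 153.9 (427, 2)
eye (array([ 529.01, -405.96]), 75, np.float64(0.08))
eye (array([ 464.51, -374.75]), 36, np.float64(-0.91))
centre [ 496.76  -390.355] yaw -25.821224161815195 dist 71.65412828302357
```

apply_moves(deltas=[{"claw":1,"delta_pos":[0,0.87,1.5],"yaw":0.003},{"claw":1,"delta_pos":[0,0,1.5],"yaw":0},{"claw":1,"delta_pos":[0,0,0],"yaw":0},{"claw":1,"delta_pos":[0,0,0],"yaw":0},{"claw":1,"delta_pos":[0,0,0],"yaw":0}])

```text
clock: 20.15
eef_pos: [492.2, -400.1, 190.8]
tcp_rot: [3.141, -0.001, -0.45]
contact_force: [-0.1, 1.2, -1.2]
opening: 0.17
grasp_force: 49.7
```

```bash
python3 w.py|head -3;python3 c.py 493 -398.5 60 3.5 8.5; python3 l.py 493 -398.2 -0.45 22 35
```

```text
20.15 [ 492.2 -400.1  190.8] [ 3.1415e+00 -6.0000e-04 -4.5020e-01] open 0.17
table z 0.46201646935440976
teal [239 150  85  54 992] [ 535.4 -421.6] [ 532.7 -421. ] [37.1 17.6] 48.4 6.9
(array([ 492.89, -398.3 ]), 59, np.float64(-0.23))
eye (array([ 524.88, -414.62]), 75, np.float64(0.07))
eye (array([ 460.25, -383.63]), 34, np.float64(-0.66))
centre [ 492.565 -399.125] yaw -25.617656620058792 dist 71.67577694033041
```

apply_moves(deltas=[{"claw":1,"delta_pos":[0,-0.08,0.2],"yaw":0.005},{"claw":1,"delta_pos":[0,0,0.13],"yaw":0},{"claw":1,"delta_pos":[0,0,0],"yaw":0},{"claw":0.4,"delta_pos":[0,0,0],"yaw":0},{"claw":-0.2,"delta_pos":[0,0,0],"yaw":0},{"claw":-0.2,"delta_pos":[0,0,0],"yaw":0},{"claw":-0.2,"delta_pos":[0,0,-3],"yaw":0},{"claw":-0.2,"delta_pos":[0,0,-5],"yaw":0}])

```text
clock: 21.2
eef_pos: [491.7, -398.8, 266.3]
tcp_rot: [-3.141, 0.004, -0.455]
contact_force: [0.9, 0.0, 0.4]
opening: 0.601
grasp_force: 0.0
```

apply_moves(deltas=[{"claw":-0.2,"delta_pos":[0,0,-4],"yaw":0},{"claw":-0.2,"delta_pos":[0,0,0],"yaw":0}])

```text
clock: 21.45
eef_pos: [493.3, -400.1, 310.9]
tcp_rot: [3.14, -0.006, -0.455]
contact_force: [-0.0, -0.1, -0.7]
opening: 0.598
grasp_force: 0.0
```

```bash
python3 w.py|grep -v "z>[15]";python3 c.py 493 -398.5 60 3.5 8.5; python3 l.py 493 -398.2 -0.45 20 32; python3 -c "
from rig import r
from h import *
s=r.sense()
go(411.5,239,s,300,np.radians(-8))
go(411.5,239,s,300)"
```

```text
21.45 [ 493.3 -400.1  310.9] [ 3.1402 -0.0063 -0.4553] open 0.598
table z 0.4086446835590891
teal [257 131  49  42 344] [ 533.3 -422.6] [ 529.7 -420.7] [37.1 21.9] 34.2 6.9
teal [ 70 140  21  38 388] [ 589.2 -278.4] [ 591.2 -275.2] [17.9 22. ] 15.4 7.0
teal [292 177  12  79 300] [ 478.  -404.3] [ 477.3 -403.6] [ 7.6 63.6] 71.3 6.7
(array([ 493.24, -398.07]), 86, np.float64(-0.41))
eye (array([ 525.11, -413.57]), 76, np.float64(-0.01))
eye (array([ 461.1 , -382.43]), 75, np.float64(-0.16))
centre [ 493.105 -398.   ] yaw -25.942295489871665 dist 71.18272051558579
dyaw_tool=-0.3156 move cm [-16.92 -62.11   0.88] rows>= 10.383820703590047
move cm [-35.36 -53.79   0.88] rows>= 10.383820703590048
```

apply_moves(deltas=[{"claw":-0.2,"delta_pos":[0,0,0],"yaw":-0.16},{"claw":-0.2,"delta_pos":[0,0,0],"yaw":-0.155},{"claw":-0.2,"delta_pos":[-1.5,-5.6,0],"yaw":0},{"claw":-0.2,"delta_pos":[-1.5,-5.6,0],"yaw":0},{"claw":-0.2,"delta_pos":[-1.5,-5.6,0],"yaw":0},{"claw":-0.2,"delta_pos":[-1.5,-5.6,0],"yaw":0},{"claw":-0.2,"delta_pos":[-1.5,-5.6,0],"yaw":0},{"claw":-0.2,"delta_pos":[-1.5,-5.6,0],"yaw":0}])

```text
clock: 22.5
eef_pos: [449.1, -52.3, 306.1]
tcp_rot: [-3.142, 0.002, -0.141]
contact_force: [1.1, -0.0, -0.1]
opening: 0.599
grasp_force: 0.0
```

apply_moves(deltas=[{"claw":-0.2,"delta_pos":[-1.5,-5.6,0],"yaw":0},{"claw":-0.2,"delta_pos":[-1.5,-5.6,0],"yaw":0},{"claw":-0.2,"delta_pos":[-1.6,-5.7,0],"yaw":0},{"claw":-0.2,"delta_pos":[-1.7,-5.8,0],"yaw":0},{"claw":-0.2,"delta_pos":[-1.7,-5.8,0.8],"yaw":0},{"claw":-0.2,"delta_pos":[0,0,0],"yaw":0},{"claw":-0.2,"delta_pos":[0,0,0],"yaw":0}])

```text
clock: 23.38
eef_pos: [410.1, 239.0, 298.1]
tcp_rot: [3.14, 0.002, -0.139]
contact_force: [-0.5, -0.2, -0.8]
opening: 0.604
grasp_force: 0.0
```

```bash
python3 w.py
```

```text
23.38 [410.1 239.  298.1] [ 3.1398e+00  1.8000e-03 -1.3890e-01] open 0.604
table z 0.3974703396513348
z>5 [ 476   83   34   79 1744] [447.6  92.6] [448.   89.1] [16.6 51. ] 81.2 14.6
z>5 [ 256  156   62  104 5724] [414.6 235.6] [411.4 235.9] [42.1 66.4] 82.0 17.5
z>5 [197 268  24  57 416] [417.4 266.4] [413.6 266. ] [24.1  6.6] 7.9 135.2
z>5 [341 268  24  57 409] [409.8 213.1] [406.7 214.5] [ 6.4 23.4] 65.6 135.3
z>12 [ 482   83   28   79 1277] [446.9  91.5] [448.4  90.6] [51.7 16.1] 2.5 15.6
z>12 [ 256  158   62  102 5619] [414.  235.7] [411.4 235.9] [42.1 66.4] 82.0 17.7
z>12 [197 268  24  57 416] [417.4 266.4] [413.6 266. ] [24.1  6.6] 7.9 135.2
z>12 [341 268  24  57 409] [409.8 213.1] [406.7 214.5] [ 6.4 23.4] 65.6 135.3
z>50 [197 268  24  57 416] [417.4 266.4] [413.6 266. ] [24.1  6.6] 7.9 135.2
z>50 [341 268  24  57 409] [409.8 213.1] [406.7 214.5] [ 6.4 23.4] 65.6 135.3
z>105 [197 268  24  57 416] [417.4 266.4] [413.6 266. ] [24.1  6.6] 7.9 135.2
z>105 [341 268  24  57 409] [409.8 213.1] [406.7 214.5] [ 6.4 23.4] 65.6 135.3
```

```bash
cat > g.py <<'E'
import sys
from h import *
cx,cy,lo,hi,blo,bhi=map(float,sys.argv[1:])
d=np.load("w_last.npz");W=d["W"];Z=W[...,2];im=d["img"].astype(int);blue=(im[...,0]>im[...,2]+25)
near=blue&(np.hypot(W[...,0]-cx,W[...,1]-cy)<50)
for n,a,b in(("rib",lo,hi),("base",blo,bhi),("all",blo,hi)):
    p=W[near&(Z>a)&(Z<b)][:,:2].astype(np.float32)
    print(n,len(p),[np.round(q,2) for q in cv2.minAreaRect(p)])
E
python3 g.py 411.4 236 33 40 12 19;python3 -c "
from rig import r
from h import *
go(411.4,235.9,r.sense(),192,np.radians(-8))"
```

```text
rib 2585 [array([411.65, 235.59]), array([17.97, 65.77]), np.float64(82.57)]
base 2493 [array([411.55, 235.61]), array([41.63, 66.01]), np.float64(82.05)]
all 5162 [array([411.55, 235.61]), array([41.63, 66.01]), np.float64(82.05)]
dyaw_tool=-0.0007 move cm [ 0.13  0.24 10.64] rows>= 1.7168544883548436
```

apply_moves(deltas=[{"claw":-0.2,"delta_pos":[0.18,0.31,4],"yaw":-0.005},{"claw":-0.2,"delta_pos":[0,0,4],"yaw":0},{"claw":-0.2,"delta_pos":[0,0,2.6],"yaw":0},{"claw":-0.2,"delta_pos":[0,0,0],"yaw":0},{"claw":-0.2,"delta_pos":[0,0,0],"yaw":0},{"claw":-0.2,"delta_pos":[0,0,0],"yaw":0}])

```text
clock: 24.18
eef_pos: [412.7, 235.9, 194.4]
tcp_rot: [-3.14, -0.002, -0.136]
contact_force: [0.4, 0.1, -0.0]
opening: 0.599
grasp_force: 0.0
```

apply_moves(deltas=[{"claw":0.3,"delta_pos":[0,0,0],"yaw":0},{"claw":0.6,"delta_pos":[0,0,0],"yaw":0},{"claw":1,"delta_pos":[0,0,0],"yaw":0},{"claw":1,"delta_pos":[0,0,0],"yaw":0},{"claw":1,"delta_pos":[0,0,0],"yaw":0}])

```text
clock: 24.8
eef_pos: [412.3, 236.1, 193.9]
tcp_rot: [-3.141, -0.001, -0.135]
contact_force: [-0.8, -2.8, 9.0]
opening: 0.196
grasp_force: 49.2
```

apply_moves(deltas=[{"claw":1,"delta_pos":[0,0,-3],"yaw":0},{"claw":1,"delta_pos":[0,0,-5],"yaw":0},{"claw":1,"delta_pos":[0,0,0],"yaw":0},{"claw":1,"delta_pos":[0,0,0],"yaw":0}])

```text
clock: 25.3
eef_pos: [411.7, 235.9, 272.8]
tcp_rot: [3.141, 0.0, -0.135]
contact_force: [-0.2, 0.1, -3.3]
opening: 0.195
grasp_force: 50.2
```

```bash
python3 w.py|head -1;python3 g.py 411.4 236 105 120 85 102;python3 -c "
from rig import r
from h import *
s=r.sense()
go(600.5,-246.2,s,None,np.radians(103.7-180))
go(600.5,-246.2,s)"
```

```text
25.3 [411.7 235.9 272.8] [ 3.1414e+00  2.0000e-04 -1.3510e-01] open 0.195
rib 7031 [array([411.27, 240.43]), array([24.08, 66.67]), np.float64(82.24)]
base 3322 [array([428.12, 234.88]), array([41.83, 31.81]), np.float64(82.72)]
all 10455 [array([410.86, 237.24]), array([41.81, 66.72]), np.float64(82.33)]
dyaw_tool=1.1966 move cm [51.3  -6.95 -0.  ] rows>= 8.349679844608332
move cm [25.22 45.21  0.  ] rows>= 8.349679844608332
```

apply_moves(deltas=[{"claw":1,"delta_pos":[2.8,5.0,0],"yaw":0},{"claw":1,"delta_pos":[2.8,5.0,0],"yaw":0},{"claw":1,"delta_pos":[2.8,5.0,0],"yaw":0},{"claw":1,"delta_pos":[2.8,5.0,0],"yaw":0},{"claw":1,"delta_pos":[2.8,5.0,0],"yaw":0},{"claw":1,"delta_pos":[2.8,5.0,0],"yaw":0},{"claw":1,"delta_pos":[2.8,5.0,0],"yaw":0},{"claw":1,"delta_pos":[2.8,5.0,0],"yaw":0}])

```text
clock: 26.35
eef_pos: [580.0, -192.2, 271.0]
tcp_rot: [-3.141, 0.003, -0.135]
contact_force: [1.4, -0.0, -1.7]
opening: 0.194
grasp_force: 50.2
```

apply_moves(deltas=[{"claw":1,"delta_pos":[2.8,5.2,0],"yaw":0},{"claw":1,"delta_pos":[0,0,0],"yaw":0.17},{"claw":1,"delta_pos":[0,0,0],"yaw":0.17},{"claw":1,"delta_pos":[0,0,0],"yaw":0.17},{"claw":1,"delta_pos":[0,0,0],"yaw":0.17},{"claw":1,"delta_pos":[0,0,0],"yaw":0.17},{"claw":1,"delta_pos":[0,0,0],"yaw":0.17},{"claw":1,"delta_pos":[0,0,0],"yaw":0.177}])

```text
clock: 27.35
eef_pos: [600.2, -245.5, 270.7]
tcp_rot: [3.139, 0.002, -1.338]
contact_force: [-0.6, 0.5, -2.6]
opening: 0.195
grasp_force: 50.4
```

apply_moves(deltas=[{"claw":1,"delta_pos":[0,0,3],"yaw":0},{"claw":1,"delta_pos":[0,0,0],"yaw":0},{"claw":1,"delta_pos":[0,0,0],"yaw":0}])

```text
clock: 27.72
eef_pos: [600.8, -245.7, 242.5]
tcp_rot: [3.14, 0.001, -1.332]
contact_force: [-0.9, 0.2, -2.6]
opening: 0.196
grasp_force: 50.3
```

```bash
python3 w.py w7|head -3;python3 c.py 600.5 -246 60 3.5 8.5;python3 g.py 600.5 -246 75 92 55 73
```

```text
27.73 [ 600.8 -245.7  242.5] [ 3.1403e+00  1.0000e-03 -1.3320e+00] open 0.196
table z 0.5032821213480929
teal [ 238  167   88   32 2728] [ 606.7 -273.2] [ 606.8 -273.1] [49.5 18.6] 14.3 6.9
(array([ 600.39, -245.78]), 71, np.float64(-0.24))
rib 7018 [array([ 602.97, -243.23]), array([23.96, 66.72]), np.float64(13.69)]
base 3353 [array([ 603.9 , -260.82]), array([41.53, 31.96]), np.float64(13.91)]
all 10437 [array([ 599.77, -244.02]), array([41.52, 66.7 ]), np.float64(13.8)]
```

View pics/w7.png

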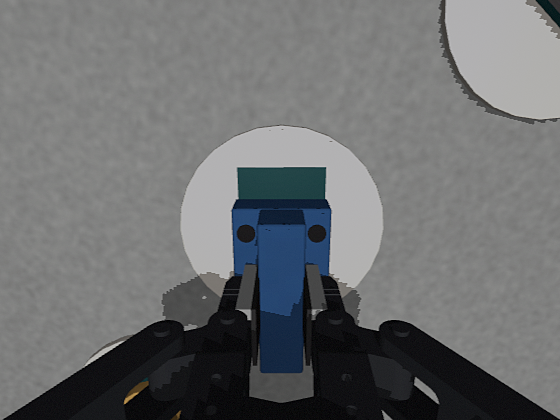

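The block sits over the teal rectangle (238–326, 168–199) and lines up with it.

apply_moves(deltas=[{"claw":1,"delta_pos":[0.15,0,2.5],"yaw":0},{"claw":1,"delta_pos":[0,0,1.4],"yaw":0},{"claw":1,"delta_pos":[0,0,0],"yaw":0},{"claw":1,"delta_pos":[0,0,0],"yaw":0},{"claw":1,"delta_pos":[0,0,0],"yaw":0}])

```text
clock: 28.4
eef_pos: [601.6, -247.4, 205.0]
tcp_rot: [-3.141, -0.001, -1.332]
contact_force: [0.2, 0.6, -3.8]
opening: 0.195
grasp_force: 50.3
```

```bash
python3 w.py|head -3;python3 c.py 600.5 -246 60 3.5 8.5;python3 g.py 600.5 -246 37 52 18 35
```

```text
28.4 [ 601.6 -247.4  205. ] [-3.1406e+00 -7.0000e-04 -1.3322e+00] open 0.195
table z 0.465268143283609
teal [ 231  187  106   91 1686] [ 602.  -275.5] [ 603.4 -259.6] [49.7 46.4] 13.6 6.8
(array([ 600.29, -245.85]), 69, np.float64(-0.19))
rib 7022 [array([ 604.27, -245.12]), array([24.08, 66.44]), np.float64(13.65)]
base 3316 [array([ 605.29, -262.7 ]), array([41.71, 31.66]), np.float64(13.99)]
all 10412 [array([ 601.08, -245.9 ]), array([41.69, 66.48]), np.float64(14.04)]
```

apply_moves(deltas=[{"claw":1,"delta_pos":[-0.02,0.07,0.3],"yaw":0.003},{"claw":1,"delta_pos":[0,0,0.15],"yaw":0},{"claw":1,"delta_pos":[0,0,0],"yaw":0},{"claw":1,"delta_pos":[0,0,0],"yaw":0}])

```text
clock: 28.95
eef_pos: [600.4, -247.2, 200.0]
tcp_rot: [3.141, 0.0, -1.335]
contact_force: [-3.2, 1.3, 4.6]
opening: 0.193
grasp_force: 51.2
```

```bash
python3 w.py|head -1;python3 c.py 600.5 -246 60 3.5 8.5;python3 g.py 600.5 -246 37 52 18 35
```

```text
28.95 [ 600.4 -247.2  200. ] [ 3.1414e+00  2.0000e-04 -1.3352e+00] open 0.193
(array([ 600.32, -245.87]), 69, np.float64(-0.27))
rib 6846 [array([ 602.75, -244.54]), array([23.9 , 67.22]), np.float64(13.47)]
base 3247 [array([ 604.04, -262.33]), array([42.13, 31.87]), np.float64(13.56)]
all 10175 [array([ 599.86, -245.21]), array([42.07, 67.17]), np.float64(13.86)]
```

Touching down, off by about 0.7 mm. Release and retreat.

apply_moves(deltas=[{"claw":1,"delta_pos":[0.03,0,-0.02],"yaw":0},{"claw":0.4,"delta_pos":[0,0,0],"yaw":0},{"claw":-0.2,"delta_pos":[0,0,0],"yaw":0},{"claw":-0.2,"delta_pos":[0,0,0],"yaw":0},{"claw":-0.2,"delta_pos":[0,0,-3],"yaw":0},{"claw":-0.2,"delta_pos":[0,0,-5],"yaw":0},{"claw":-0.2,"delta_pos":[0,0,-5],"yaw":0},{"claw":-0.2,"delta_pos":[0,0,0],"yaw":0}])

```text
clock: 30.0
eef_pos: [602.0, -248.2, 334.6]
tcp_rot: [-3.135, -0.005, -1.335]
contact_force: [0.4, 0.4, -0.8]
opening: 0.601
grasp_force: 0.0
```

```bash
python3 w.py|head -1;python3 c.py 600.5 -246 60 3.5 8.5;python3 g.py 600.5 -246 37 52 18 27;python3 -c "
from rig import r
import cv2
cv2.imwrite('pics/end.png',r.grab_frame('side')['img'][100:300,150:400])
from h import *
go(450,-100,r.sense(),420)"
```

```text
30.0 [ 602.  -248.2  334.6] [-3.135  -0.0048 -1.3352] open 0.601
(array([ 600.66, -245.94]), 90, np.float64(-0.41))
rib 2085 [array([ 600.36, -245.71]), array([17.73, 65.67]), np.float64(13.2)]
base 2071 [array([ 600.5 , -245.44]), array([42.03, 66.17]), np.float64(13.42)]
all 4217 [array([ 600.5 , -245.48]), array([42.  , 66.36]), np.float64(13.59)]
move cm [-17.86  11.19  -8.98] rows>= 3.6951522897402818
```

View pics/end.png

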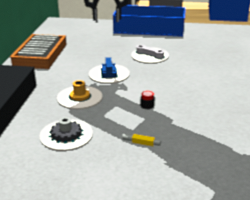

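The side crop shows all four parts upright on their own discs: gear (66,130), bushing (80,90), block (109,68), link (150,50). The red knob and the screwdriver are where they were. I'll hand in.

```bash
python3 -c "
from rig import r
print(r.sign_off())"
```

```text
the job is handed in; nothing more can be done
None
```

I placed all four parts upright on their own discs and handed the job in at about 30 s; after release they measured within about 0.7 mm of centre, with the link and guide block within about 0.5° of their outlines.

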